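Stow the copper lamp heads in the cupboard's pull-out crate

ROBOT

A 7-joint arm with a two-finger parallel gripper is mounted at the origin on the work surface. World frame = base frame: x ahead of the robot, y to its left, z up, the work surface at z = 0. Lengths are in m, angles in rad, forces in N, time in s.
With the tool pointing down it reaches from about 0.35 to 0.9 m from the base axis. Payload 8.1 kg.
Tool frame: the origin (TCP) lies on the centre line of the jaws, within the pads' length; the fingertips stand 11 mm ahead of it and the grasp point (between the pads) lies 8 mm behind it (arm.nose_length is the distance from the TCP to the fingertips, in m); z points along the fingers, y is the line along which they close (so a half turn about z gives the same grasp; the last joint's range is limited). The gripper opens to 92 mm and grips with 3 to 60 N. Pads are 19 mm wide; open, the fingers measure 130 mm over their backs; the gripper's body (75 mm by 190 mm) begins 47 mm behind the grasp point.
Start: joints at [1.245, 0.434, 0.025, 1.573, -0.012, 1.134, -0.075], TCP at [0.138, -0.61, 0.238] pointing down, gripper open.
Joint ranges: [-2.62, 2.62], [-0.44, 2.09], [-1.27, 1.32], [0.08, 2.57], [-1.32, 4.46], [0.12, 2], [-2.74, 2.74]. Speed limits (rad/s): [2.22, 2.22, 3.01, 3.01, 3.14, 3.14, 3.14].

INTERFACE

Orientations are given as a rotation vector (axis times angle).
In Python, from cell import arm gives the robot as it stands.
- The arm moves only by the tool jog_arm, never from a script. Its argument "moves" is a list of rows, each a list of 4 numbers: the shift along the tool's x, y, z in m, then the turn about the tool's z in rad. In form: [[tx, ty, tz, spin], ...]. A call has 1 to 20 rows; each row is the pose to reach, as a shift and turn from the pose commanded when the call began, along the tool's axes at that moment; what a row does not reach only later rows make up. A row lasts 1/8 s, in which the tool goes at most 62.5 mm and 10.7 degrees, less where a joint would pass 70% of its speed; a pose out of reach is approached as far as the arm can. A call with a gripper value outside its range is refused whole. "hand" is the finger opening in m, from 0 to 0.0918, set as the call begins (left out, the last holds). The fingers move at their own pace and stop on an object; "newtons" is the grip in N (left out, the last holds). Time passes only in rows, so rows that repeat a pose let the fingers close. It gives the time, the measured TCP pose, the force, the opening and the grip force at its end, in the units of the state.
- arm.observe(): the state, without advancing time (a new reading comes with each control period).
- arm.get_image(name): name is "side" or "top"; returns a dict with "color" (420x560x3 uint8, red, green, blue), "z_map" (420x560 float32, m along the optical axis (not along the pixel's ray), 0 where there is no reading), "fx", "fy", "cx", "cy" (pixels), "k1" (the pictures are not rectified: a ray, as slopes to the right and down, at radius r is drawn at 1 + k1 r^2 times it, then the intrinsics apply), "rvec" (rotation vector, rad) and "tvec" (3), from world to camera coordinates, as OpenCV has them. Camera axes: x right, y down, z forward; pixel columns grow to the right and rows downward; lengths in m; the calibration is good to about 2 mm. A picture is of the moment at which its call begins.
- arm.sign_off(): hands the job in; it is judged then, once.
The state is a dict: "clock": time; "joints": joint angles; "dq": joint speeds; "joint_efforts": joint torques, N m; "position": TCP position; "ee_rot": TCP orientation; "force": force on the tool from outside, world axes, zero at the start; "ft_torque": the same for the moment, N m; "width": opening from 0.0 (shut) to 1.0 (fully open); "gripper_force": force on a finger pad.
Only numpy, scipy, OpenCV 4.12 (cv2) and the standard library are available. Lean on these libraries where they do the work, as an engineer would, in place of code of your own. Each camera call takes 0.05 s, during which the arm holds its last target. There are 200 camera calls.

TASK

Clear the finished copper lamp heads off the bench: swing the cupboard door open until it is at least square to the front, pull the divided crate all the way out, and stand every loose lamp head from the bench upright, neck up, in a free cell of its own beside those already stored. Then push the crate fully home and shut the door, without knocking over the spray can.

Things in the scene. Friction and masses are not known exactly. Their poses are not given: they have to be found in the camera images.
- cupboard: plywood bench cupboard, 320 mm deep, 206 mm wide, 165 mm high, fixed to the bench; origin under its centre, its front (door side) faces its own -x, y along the front; the top board stops 50 mm short of the front. Inside is a divided crate on runners
- door (a joint): hinge of the cupboard door (205 x 155 mm, 15 mm thick), rad: 0 shut, 1.57 square to the front, stop at 2.0; positive turns counter-clockwise seen from above; it stays where it is left
- door_handle (a point): grip point on the door's upright bar handle (steel, round, 11 mm thick, 90 mm long, its axis 35 mm off the door face; two studs carry its lower half, its top 45 mm is free), 18 mm below the bar's upper end and 30 mm below the cupboard's top; z up, -x is the door's outward normal, y along the door away from the hinge
- door_hinge (a point): point on the upright hinge axis of the door, at one front edge of the cupboard; the handle bar is 181 mm from it horizontally (174 mm along the door, 50 mm out)
- crate (a joint): slide of the crate out of the cupboard, m: 0 fully home, 0.285 fully out
- crate_handle (a point): grip point on the upright bar handle (steel, like the door's, 35 mm off the face) in the middle of the crate's wooden front board (12 mm thick, 130 mm high); 18 mm below the bar's upper end and 30 mm below the cupboard's top; -x is the pulling direction. With the crate home this point is 13 mm behind the cupboard's front plane, in the gap before its top board
- crate_in (a point): centre of the crate's inner floor, moving with it; x along the slide (-x outward), y across, z up. Six cells, 3 along x by 2 along y, each 70 mm square inside, 76 mm apart, walls 6 mm thick and 45 mm above the floor
- cell_1 (a point): centre of the floor of cell 1 of the crate, outermost row, +y side; axes as crate_in; the cell may be free or taken
- cell_2 (a point): centre of the floor of cell 2 of the crate, outermost row, -y side; axes as crate_in; the cell may be free or taken
- cell_3 (a point): centre of the floor of cell 3 of the crate, middle row, +y side; axes as crate_in; the cell may be free or taken
- cell_4 (a point): centre of the floor of cell 4 of the crate, middle row, -y side; axes as crate_in; the cell may be free or taken
- cell_5 (a point): centre of the floor of cell 5 of the crate, innermost row, +y side; axes as crate_in; the cell may be free or taken
- cell_6 (a point): centre of the floor of cell 6 of the crate, innermost row, -y side; axes as crate_in; the cell may be free or taken
- head_1: loose copper lamp head standing mouth down: copper cup 58 mm across and 62 mm tall, its shoulder tapering up to 72 mm, then a black socket neck 36 mm across that reaches 120 mm; 0.13 kg; origin at the centre of its underside, z up along it. Starts on the bench; None if absent
- head_2: loose copper lamp head like head_1. Starts on the bench; None if absent
- head_3: loose copper lamp head like head_1. Starts on the bench; None if absent
- head_4: loose copper lamp head like head_1. Starts on the bench; None if absent
- head_5: loose copper lamp head like head_1. Starts on the bench; None if absent
- stock_1: same kind of copper lamp head as head_1, already standing in a cell of the crate; None if absent
- stock_2: same kind of copper lamp head as head_1, already standing in a cell of the crate; None if absent
- stock_3: same kind of copper lamp head as head_1, already standing in a cell of the crate; None if absent
- spray_can: bystander: spray can 62 mm across, 170 mm tall, origin under its centre

How it is judged:
On the way, in this order (a step that is already met when the one before it is completed fails the run):
1. the door is swung open, square to the front or wider (value of joint door above 1.45 rad), for 0.2 s.
2. the crate is pulled out (value of joint crate above 0.255 m), for 0.2 s.
3. every lamp head stands upright on the floor of a crate cell (x of head_1 in the frame of crate_in between -0.095 and 0.095 m and y of head_1 in the frame of crate_in between -0.06 and 0.06 m and z of head_1 in the frame of crate_in between -0.006 and 0.012 m and angle between each of head_1, head_2, head_3, head_4, head_5, stock_1, stock_2, stock_3's own z axis and vertical below 0.15 rad and x of head_2 in the frame of crate_in between -0.095 and 0.095 m and y of head_2 in the frame of crate_in between -0.06 and 0.06 m and z of head_2 in the frame of crate_in between -0.006 and 0.012 m and x of head_3 in the frame of crate_in between -0.095 and 0.095 m and y of head_3 in the frame of crate_in between -0.06 and 0.06 m and z of head_3 in the frame of crate_in between -0.006 and 0.012 m and x of head_4 in the frame of crate_in between -0.095 and 0.095 m and y of head_4 in the frame of crate_in between -0.06 and 0.06 m and z of head_4 in the frame of crate_in between -0.006 and 0.012 m and x of head_5 in the frame of crate_in between -0.095 and 0.095 m and y of head_5 in the frame of crate_in between -0.06 and 0.06 m and z of head_5 in the frame of crate_in between -0.006 and 0.012 m and x of stock_1 in the frame of crate_in between -0.095 and 0.095 m and y of stock_1 in the frame of crate_in between -0.06 and 0.06 m and z of stock_1 in the frame of crate_in between -0.006 and 0.012 m and x of stock_2 in the frame of crate_in between -0.095 and 0.095 m and y of stock_2 in the frame of crate_in between -0.06 and 0.06 m and z of stock_2 in the frame of crate_in between -0.006 and 0.012 m and x of stock_3 in the frame of crate_in between -0.095 and 0.095 m and y of stock_3 in the frame of crate_in between -0.06 and 0.06 m and z of stock_3 in the frame of crate_in between -0.006 and 0.012 m), for 0.3 s.
4. the crate is pushed home (value of joint crate below 0.012 m), for 0.2 s.
At the end, for the whole second after the job is handed in: Every lamp head present stands upright (within 0.15 rad) at rest on the floor of a crate cell, one per cell; the crate is home within 12 mm and the door is shut within 0.06 rad (all of step 3 and value of joint crate below 0.012 m and value of joint door below 0.06 rad and linear speed of each of head_1, head_2, head_3, head_4, head_5, stock_1, stock_2, stock_3 below 0.03 m/s); the robot touches nothing.
It fails at once if the crate is out of the cupboard by more than 30 mm while the door stands in its way (open less than 1.1 rad) (value of joint crate above 0.03 m and value of joint door below 1.1 rad).
It fails at once if the spray can is knocked over (angle between spray_can's own z axis and vertical above 0.5 rad).
Of head_1, head_2, head_3, head_4, head_5 only 3 to 4 are there at a start; the rules pass over those that are not, and their reading is None.
Of stock_1, stock_2, stock_3 only 1 to 2 are there at a start; the rules pass over those that are not, and their reading is None.
At some moment in a run one of head_1, head_2, head_3, head_4, head_5 may be knocked a few centimetres aside while the robot is not near it.
It also fails if it takes over 200 s, if anything falls off the work surface, if the arm or the gripper's body presses on something with over 40 N, if the wrist force passes 120 N, or if a joint passes its speed limit or range.

## Working session

There is one attempt and no reset: what is moved stays moved. The work goes in short steps, Python scripts to look and compute and a tool call to move; the robot and the scene stay as the last step left them, time stands still between calls to the robot, and variables do not carry over. Pictures are saved under pics/ and viewed, at most 14 in all, crops included, and the job is handed in when it is done.

Besides the shell and the picture viewer there is one more tool, called after "Call:" as a command line: name --pt "numbers of a row" for each row, then --argument value for the rest. jog_arm: Moves the arm, as the interface text tells. Its arguments: {"type":"object","properties":{"moves":{"type":"array"},"hand":{"type":"number"},"newtons":{"type":"number"}},"required":["moves"]}

```bash
ls; mkdir -p pics
cat > h.py <<'E'
import numpy as np, cv2
from scipy.spatial.transform import Rotation as R
from cell import arm
def grab(name, tag):
    im=arm.get_image(name); cv2.imwrite(f'pics/{tag}.png', im['color'][:,:,::-1]); np.save(f'pics/{tag}.npy',im,allow_pickle=True); return im
def load(tag): return np.load(f'pics/{tag}.npy',allow_pickle=True).item()
def K(im): return np.array([[im['fx'],0,im['cx']],[0,im['fy'],im['cy']],[0,0,1]]),np.array([im['k1'],0,0,0,0.])
def ray(im,uv):
    # the text's k1 model: drawn = (1+k1 r^2)*true
    k,d=K(im); p=cv2.undistortPointsIter(np.array(uv,float).reshape(-1,1,2),k,d,None,None,(3,50,1e-10)).reshape(-1,2)
    return np.c_[p,np.ones(len(p))]
def cam(im): return R.from_rotvec(np.ravel(im['rvec'])).as_matrix(), np.ravel(im['tvec'])
def atz(im,uv,z):
    M,t=cam(im); c=-M.T@t; d=ray(im,uv)@M; return c+d*((z-c[2])/d[:,2])[:,None]
def cloud(im):
    h,w=im['z_map'].shape; v,u=np.mgrid[:h,:w]; M,t=cam(im)
    P=ray(im,np.c_[u.ravel(),v.ravel()])*im['z_map'].reshape(-1,1)
    return ((P-t)@M).reshape(h,w,3)
def st():
    s=arm.observe(); print({k:np.round(s[k],4).tolist() for k in ['clock','position','ee_rot','force','width','gripper_force','joints']}); return s
E
python3 - <<'E'
from h import *
s=st(); print(R.from_rotvec(s['ee_rot']).as_matrix().round(3))
for n in('top','side'):
    im=grab(n,n+'0'); M,t=cam(im); print(n,(-M.T@t).round(3),im['fx'],im['k1'])
E
```

```text
pics
{'clock': 0.0, 'position': [0.138, -0.6091, 0.237], 'ee_rot': [-3.1206, -0.349, 0.0005], 'force': [0.1634, -0.4998, 0.8116], 'width': 1.0013, 'gripper_force': 0.0, 'joints': [1.2454, 0.4352, 0.0249, 1.5741, -0.0116, 1.134, -0.0751]}
[[ 0.975  0.221 -0.   ]
 [ 0.221 -0.975  0.001]
 [-0.    -0.002 -1.   ]]
top [0.404 0.008 1.183] 386.0990997979488 -0.058234884996089184
side [ 1.007 -0.056  1.548] 532.9992633130297 -0.0017863814599726668
```

View pics/top0.png

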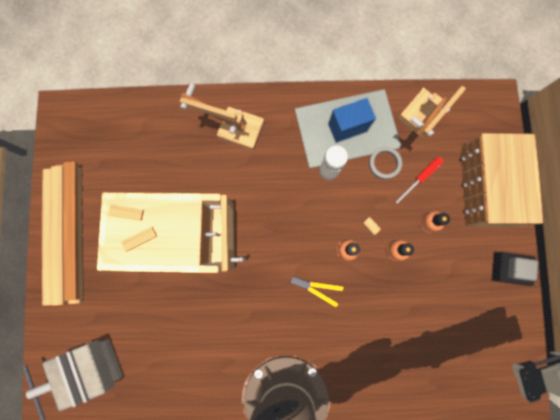

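View pics/side0.png

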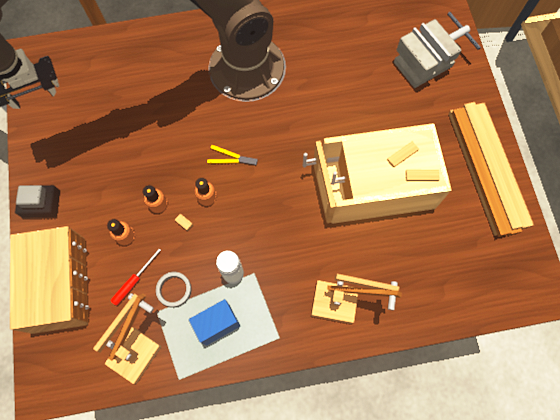

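Run:
```python
from h import *
for n in('top','side'):
    im=load(n+'0'); P=cloud(im); print(n, im['color'].shape,'bench z',np.median(P[250:350,150:250,2]) if n=='top' else np.median(P[130:160,60:200,2]))
    c=im['color'].astype(int); 
    # cupboard top
    m=(abs(P[...,2]-0.165)<0.012)&(P[...,1]>0.1)&(P[...,1]<0.7)&(P[...,0]>0.25)&(P[...,0]<0.75)
    q=P[m][:,:2].astype(np.float32); print('top board',len(q),np.median(P[m][:,2]),cv2.minAreaRect(q), q.min(0),q.max(0))
    # heads: black neck tops
    m=(P[...,2]>0.1)&(P[...,2]<0.2)&(P[...,1]<0.02)&(P[...,0]>0.25)&(P[...,1]>-0.5)
    k,l,s,ce=cv2.connectedComponentsWithStats(m.astype(np.uint8))
    for i in range(1,k):
        if s[i,4]>15: print('blob',s[i],P[l==i].mean(0).round(3),'zmax',P[l==i][:,2].max().round(3), 'xy range',P[l==i].min(0).round(3),P[l==i].max(0).round(3))
for n,b in(('top',(190,180,270,280)),('side',(290,120,370,230))):
    im=cv2.imread(f'pics/{n}0.png'); x0,y0,x1,y1=b; g=cv2.resize(im[y0:y1,x0:x1],None,fx=5,fy=5,interpolation=cv2.INTER_CUBIC); cv2.imwrite(f'pics/{n}0c.png',g)
a=cv2.imread('pics/top0c.png');b=cv2.imread('pics/side0c.png');h=max(a.shape[0],b.shape[0])
z=np.zeros((h,a.shape[1]+b.shape[1],3),np.uint8);z[:a.shape[0],:a.shape[1]]=a;z[:b.shape[0],a.shape[1]:]=b;cv2.imwrite('pics/c0.png',z);print(z.shape)
```

```text
top (420, 560, 3) bench z 0.0006949717033394067
top board 8183 0.16461329743812034 ((0.48633959889411926, 0.296977698802948), (0.3815419375896454, 0.20775622129440308), 88.18103790283203) [0.3793662  0.10849943] [0.5928407  0.48927873]
blob [410  93  37  35 370] [ 0.819 -0.439  0.148] zmax 0.2 xy range [ 0.745 -0.499  0.1  ] [ 0.873 -0.355  0.2  ]
blob [332  97  44  36 962] [ 0.813 -0.219  0.118] zmax 0.125 xy range [ 0.766 -0.281  0.101] [ 0.865 -0.158  0.125]
blob [417 130  16   7  49] [ 0.73  -0.391  0.194] zmax 0.2 xy range [ 0.722 -0.41   0.18 ] [ 0.737 -0.371  0.2  ]
blob [323 147  24  26 491] [ 0.672 -0.151  0.159] zmax 0.176 xy range [ 0.648 -0.182  0.101] [ 0.704 -0.124  0.176]
blob [436 212  14  14 150] [ 0.505 -0.453  0.118] zmax 0.125 xy range [ 0.488 -0.472  0.101] [ 0.524 -0.438  0.125]
blob [346 243  14  13 147] [ 0.429 -0.195  0.119] zmax 0.125 xy range [ 0.411 -0.213  0.102] [ 0.445 -0.179  0.125]
blob [399 243  15  13 159] [ 0.423 -0.344  0.118] zmax 0.126 xy range [ 0.407 -0.364  0.101] [ 0.441 -0.328  0.126]
side (420, 560, 3) bench z -0.0004487369641117733
top bo
[... 194 characters left out ...]
78  13  14 146] [ 0.436 -0.195  0.117] zmax 0.128 xy range [ 0.414 -0.213  0.1  ] [ 0.452 -0.178  0.128]
blob [142 186  14  13 142] [ 0.43  -0.345  0.117] zmax 0.128 xy range [ 0.412 -0.365  0.101] [ 0.446 -0.328  0.128]
blob [107 219  14  14 145] [ 0.512 -0.453  0.117] zmax 0.127 xy range [ 0.492 -0.472  0.101] [ 0.528 -0.436  0.127]
blob [216 251  25  28 520] [ 0.69  -0.152  0.16 ] zmax 0.18 xy range [ 0.655 -0.184  0.101] [ 0.715 -0.122  0.18 ]
blob [101 294  53  67 822] [ 0.816 -0.438  0.154] zmax 0.2 xy range [ 0.731 -0.499  0.101] [ 0.88  -0.353  0.2  ]
blob [ 188  299   49   44 1155] [ 0.822 -0.219  0.119] zmax 0.129 xy range [ 0.771 -0.281  0.101] [ 0.87  -0.157  0.129]
(550, 800, 3)
```

View pics/c0.png

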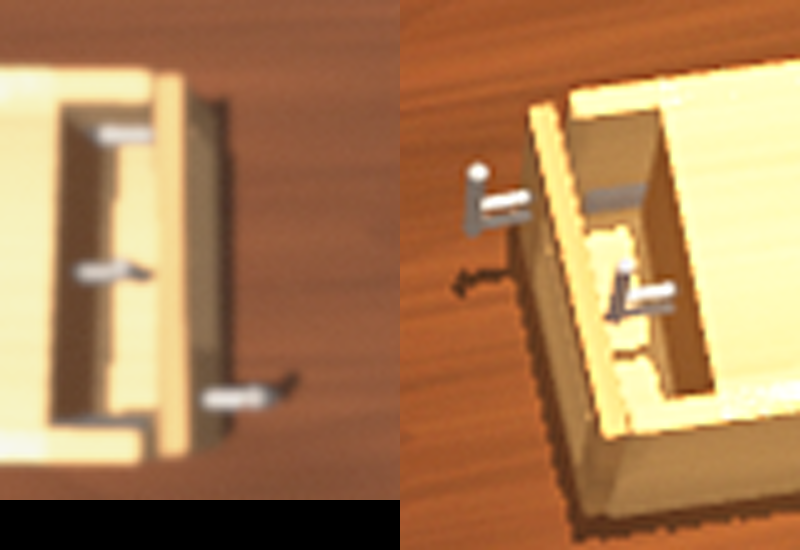

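Run:
```python
from h import *
T=load('top0');S=load('side0')
def tri(a,b):
    A=[];B=[]
    for im,uv in((T,a),(S,b)):
        M,t=cam(im); c=-M.T@t; d=(ray(im,[uv])@M)[0]; d/=np.linalg.norm(d); Q=np.eye(3)-np.outer(d,d); A.append(Q);B.append(Q@c)
    x=np.linalg.lstsq(np.vstack(A),np.hstack(B),rcond=None)[0]; r=[np.linalg.norm(Q@x-q) for Q,q in zip(A,B)]
    return x.round(4),np.round(r,4)
print('door bar top',tri((243.4,259.4),(305.6,154.4)))
print('crate bar top',tri((215,234.2),(335,173)))
for im in(T,S):
    P=cloud(im); m=(abs(P[...,2]-0.165)<0.008)
    for name,lo,hi in(('all',.17,.46),):
        L=[];H=[]
        for y in np.arange(.15,.46,.01):
            q=P[m&(abs(P[...,1]-y)<.005)&(P[...,0]>.3)&(P[...,0]<.7)][:,0]
            L.append((y,q.min()));H.append((y,q.max()))
        for e in(L,H):
            e=np.array(e); f=np.polyfit(e[:,0],e[:,1],1); print('edge x=',f.round(4),np.std(e[:,1]-np.polyval(f,e[:,0])).round(4))
    for x in(.42,.45,.48,.52,.56):
        q=P[m&(abs(P[...,0]-x)<.005)&(P[...,1]>.05)&(P[...,1]<.55)][:,1]; q=np.sort(q); g=np.where(np.diff(q)>.012)[0]; print(x,q[0].round(4),[(q[i].round(4),q[i+1].round(4)) for i in g],q[-1].round(4))
    for c in((.429,-.195),(.423,-.344),(.505,-.453)):
        q=P[(P[...,2]>.114)&(np.hypot(P[...,0]-c[0],P[...,1]-c[1])<.05)&(P[...,2]<.14)]; print('head',(q.min(0)+q.max(0)).round(4)/2,len(q),np.median(q,0).round(4))
    c=(.68,-.151);q=P[(P[...,2]>.165)&(np.hypot(P[...,0]-c[0],P[...,1]-c[1])<.06)&(P[...,2]<.19)]; print('can',q.mean(0))
for n,b in(('top',(335,205,455,265)),('side',(100,170,220,250))):
    im=cv2.imread(f'pics/{n}0.png'); x0,y0,x1,y1=b; cv2.imwrite(f'pics/{n}0h.png',cv2.resize(im[y0:y1,x0:x1],None,fx=5,fy=5,interpolation=cv2.INTER_CUBIC))
a=cv2.imread('pics/top0h.png');b=cv2.imread('pics/side0h.png')[:,:];z=np.vstack([a,b])[:, :];z=cv2.resize(z,None,fx=.8,fy=.8);cv2.imwrite('pics/h0.png',z);print(z.shape)
```

```text
door bar top (array([0.4083, 0.1094, 0.1387]), array([0.0058, 0.0058]))
crate bar top (array([0.4782, 0.1838, 0.1325]), array([0.0032, 0.0032]))
edge x= [0.0311 0.3744] 0.0009
edge x= [0.0339 0.578 ] 0.0014
0.42 0.1468 [(np.float64(0.1606), np.float64(0.2192))] 0.4887
0.45 0.1465 [(np.float64(0.1602), np.float64(0.2176)), (np.float64(0.3898), np.float64(0.4127))] 0.4873
0.48 0.1461 [(np.float64(0.16), np.float64(0.2177)), (np.float64(0.354), np.float64(0.3783))] 0.4844
0.52 0.146 [(np.float64(0.1595), np.float64(0.2149))] 0.4866
0.56 0.1461 [(np.float64(0.1596), np.float64(0.2126))] 0.4818
head [ 0.428   -0.19625  0.12   ] 135 [ 0.4282 -0.1965  0.12  ]
head [ 0.42335 -0.3463   0.1204 ] 139 [ 0.4232 -0.346   0.1201]
head [ 0.5064  -0.45535  0.12025] 129 [ 0.5059 -0.4546  0.1202]
can [ 0.67842193 -0.1542774   0.16971637]
edge x= [0.0343 0.3757] 0.0012
edge x= [0.0414 0.5805] 0.0007
0.42 0.1469 [(np.float64(0.1601), np.float64(0.2194))] 0.4896
0.45 0.1463 [(np.float64(0.1593), np.float64(0.2183))] 0.4892
0.48 0.1463 [(np.float64(0.161), np.float64(0.2167)), (np.float64(0.3334), np.float64(0.354)), (np.float64(0.3565), np.float64(0.3689)), (np.float64(0.3784), np.float64(0.3934))] 0.4887
0.52 0.1466 [(np.float64(0.1614), np.float64(0.2149))] 0.4863
0.56 0.1461 [(np.float64(0.1618), np.float64(0.2132))] 0.4857
head [ 0.43325 -0.19565  0.1211 ] 117 [ 0.4342 -0.1958  0.1193]
head [ 0.42845 -0.3461   0.12115] 114 [ 0.4286 -0.3462  0.1197]
head [ 0.50965 -0.45435  0.1206 ] 115 [ 0.5102 -0.454   0.1189]
can [ 0.68287248 -0.15342012  0.16950405]
(560, 480, 3)
```

View pics/h0.png

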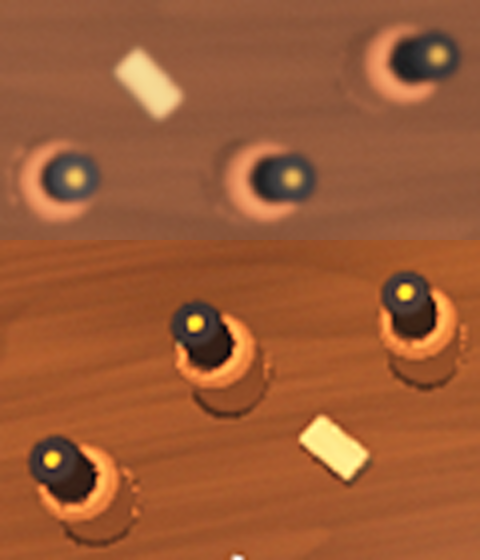

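```bash
cat >> h.py <<'E'
def tri(T,a,S,b):
    A=[];B=[]
    for im,uv in((T,a),(S,b)):
        M,t=cam(im); c=-M.T@t; d=(ray(im,[uv])@M)[0]; d/=np.linalg.norm(d); Q=np.eye(3)-np.outer(d,d); A.append(Q);B.append(Q@c)
    x=np.linalg.lstsq(np.vstack(A),np.hstack(B),rcond=None)[0]
    return x.round(4),round(np.linalg.norm(A[0]@x-B[0]),4)
def rel(*pts):
    s=st(); M=R.from_rotvec(s['ee_rot']).as_matrix(); print('tool x az',np.degrees(np.arctan2(M[1,0],M[0,0])).round(2))
    for p in pts: print(p,'->',((np.array(p)-s['position'])@M).round(4))
E
python3 - <<'E'
from h import *
T=load('top0');S=load('side0')
for a,b in(((353.4,248.9),(200.9,182.6)),((407.4,248.9),(148.4,190.4)),((443.9,218.4),(112.6,224.6))): print(tri(T,a,S,b))
for im in(T,S):
    P=cloud(im)
    for n,lo,hi in(('door',(.37,.07),(.45,.135)),('crate',(.46,.166),(.51,.2))):
        m=(P[...,2]>.12)&(P[...,2]<.16)&(P[...,0]>lo[0])&(P[...,0]<hi[0])&(P[...,1]>lo[1])&(P[...,1]<hi[1])
        v,u=np.where(m); print(n,m.sum()); 
        for i in np.argsort(-P[m][:,2])[:8]: print(u[i],v[i],P[v[i],u[i]].round(4))
rel((.409,.111,.24),(.41,.112,.127))
E
```

```text
(array([ 0.4285, -0.1964,  0.1155]), np.float64(0.0016))
(array([ 0.424 , -0.3473,  0.115 ]), np.float64(0.0013))
(array([ 0.5062, -0.4578,  0.113 ]), np.float64(0.0015))
door 17
239 259 [0.4092 0.1138 0.1543]
240 258 [0.4117 0.1111 0.1538]
241 258 [0.4117 0.1085 0.1535]
240 259 [0.4091 0.1112 0.1534]
241 259 [0.409  0.1086 0.1533]
239 258 [0.4118 0.1138 0.1532]
241 257 [0.4143 0.1085 0.1531]
241 260 [0.4064 0.1087 0.1529]
crate 21
214 231 [0.4851 0.1795 0.1548]
213 231 [0.4853 0.1824 0.1537]
214 232 [0.4826 0.1799 0.1527]
215 234 [0.4772 0.1772 0.1526]
213 233 [0.48   0.1826 0.1525]
215 232 [0.4826 0.1773 0.1519]
213 232 [0.4827 0.1827 0.1519]
214 233 [0.48   0.18   0.1518]
door 26
305 154 [0.4133 0.112  0.1536]
305 153 [0.4097 0.1128 0.1524]
304 156 [0.4182 0.1082 0.1522]
306 154 [0.4131 0.115  0.152 ]
304 153 [0.4089 0.11   0.1518]
304 154 [0.4118 0.1095 0.1514]
303 154 [0.4106 0.1069 0.1498]
303 155 [0.4135 0.1063 0.1494]
crate 27
333 173 [0.4859 0.1774 0.1565]
334 172 [0.4835 0.1808 0.1564]
335 173 [0.4862 0.1832 0.1545]
333 174 [0.488  0.1771 0.1543]
334 173 [0.4854 0.1806 0.1537]
336 173 [0.4864 0.1862 0.1535]
335 174 [0.4887 0.1828 0.1533]
334 174 [0.4872 0.1805 0.1505]
{'clock': 0.1, 'position': [0.138, -0.6092, 0.2371], 'ee_rot': [-3.1208, -0.3489, 0.0004], 'force': [-0.2438, 0.3999, -0.4374], 'width': 1.0016, 'gripper_force': 0.0, 'joints': [1.2454, 0.4351, 0.025, 1.574, -0.0116, 1.134, -0.0751]}
tool x az 12.76
(0.409, 0.111, 0.24) -> [ 0.4234 -0.6425 -0.0021]
(0.41, 0.112, 0.127) -> [ 0.4246 -0.6431  0.1109]
```

Call:
jog_arm --pt "0.05 -0.04 0 -0.15" --pt "0.11 -0.08 0 -0.3" --pt "0.16 -0.12 0 -0.45" --pt "0.22 -0.16 0 -0.6" --pt "0.27 -0.2 0 -0.75" --pt "0.324 -0.243 0 -0.9" --pt "0.34 -0.3 0 -1.05" --pt "0.355 -0.36 0 -1.2" --pt "0.37 -0.42 0 -1.313" --pt "0.385 -0.48 0 -1.313" --pt "0.4 -0.54 0 -1.313" --pt "0.413 -0.59 0 -1.313" --pt "0.425 -0.642 0 -1.313" --pt "0.425 -0.642 0 -1.313" --pt "0.425 -0.642 0.03 -1.313" --pt "0.425 -0.642 0.05 -1.313" --pt "0.425 -0.642 0.05 -1.313" --hand 0.05 --newtons 45

```text
clock: 2.22
position: [0.4097, 0.1091, 0.1865]
ee_rot: [-2.26, -2.18, 0.005]
force: [-0.2, -0.3, 0.8]
width: 0.543
gripper_force: 0.0
```

```bash
python3 -c "
from h import *
rel((.411,.111,.127))"
```

```text
{'clock': 2.225, 'position': [0.4097, 0.1091, 0.1865], 'ee_rot': [-2.2597, -2.1803, 0.0049], 'force': [-0.2126, -0.2812, 0.7516], 'width': 0.5428, 'gripper_force': 0.0, 'joints': [0.2132, 0.2461, -0.6991, 2.0571, 0.1996, 0.9078, -0.631]}
tool x az 87.95
(0.411, 0.111, 0.127) -> [0.002  0.0014 0.0595]
```

Call:
jog_arm --pt "0.002 0.0014 0.02 0" --pt "0.002 0.0014 0.04 0" --pt "0.002 0.0014 0.0595 0" --pt "0.002 0.0014 0.0595 0"

```text
clock: 2.72
position: [0.412, 0.1117, 0.1281]
ee_rot: [-2.26, -2.181, 0.002]
force: [-0.2, 0.1, 0.1]
width: 0.544
gripper_force: 0.0
```

Call:
jog_arm --pt "0 0 0 0" --pt "0 0 0 0" --pt "0 0 0 0" --pt "0 0 0 0" --pt "0 0 0 0" --pt "0 0 0 0" --hand 0.0

```text
clock: 3.48
position: [0.4121, 0.1123, 0.1284]
ee_rot: [2.26, 2.182, -0.001]
force: [-3.0, -1.3, 6.2]
width: 0.109
gripper_force: 45.0
```

```bash
cat > door.py <<'E'
from h import *
# arc rows in tool frame about the hinge, from the current bar point
s=st(); M=R.from_rotvec(s['ee_rot']).as_matrix(); H=np.array([.5845,.1625]); p=s['position'][:2]; print('radius',np.linalg.norm(p-H))
for d in np.arange(.1,1.75,.1):
    c,n=np.cos(d),np.sin(d); q=H+np.array([[c,-n],[n,c]])@(p-H); e=np.r_[q-p,0]@M
    print(round(d,2),q.round(3),e.round(3))
E
python3 door.py
```

```text
{'clock': 3.475, 'position': [0.4121, 0.1123, 0.1284], 'ee_rot': [2.2599, 2.1821, -0.0007], 'force': [-3.0014, -1.2571, 6.1922], 'width': 0.1088, 'gripper_force': 45.0013, 'joints': [0.1529, 0.3366, -0.6626, 2.1255, 0.2967, 0.7696, -0.733]}
radius 0.17956998068490906
0.1 [0.418 0.095] [-0.017  0.006  0.   ]
0.2 [0.425 0.079] [-0.033  0.015  0.   ]
0.3 [0.435 0.064] [-0.048  0.024  0.   ]
0.4 [0.445 0.049] [-0.062  0.035  0.   ]
0.5 [0.457 0.036] [-0.075  0.048  0.   ]
0.6 [0.471 0.024] [-0.086  0.062  0.   ]
0.7 [0.485 0.013] [-0.097  0.076  0.   ]
0.8 [0.5   0.004] [-0.105  0.092  0.   ]
0.9 [ 0.517 -0.004] [-0.112  0.109  0.   ]
1.0 [ 0.534 -0.01 ] [-0.118  0.126  0.   ]
1.1 [ 0.551 -0.014] [-0.121  0.143  0.   ]
1.2 [ 0.569 -0.016] [-0.123  0.161  0.   ]
1.3 [ 0.587 -0.017] [-0.123  0.179  0.   ]
1.4 [ 0.605 -0.016] [-0.121  0.197  0.   ]
1.5 [ 0.622 -0.013] [-0.118  0.215  0.   ]
1.6 [ 0.64  -0.008] [-0.113  0.232  0.   ]
1.7 [ 0.656 -0.002] [-0.106  0.248 -0.   ]
```

Call:
jog_arm --pt "-0.008 0.003 0 0" --pt "-0.017 0.006 0 0" --pt "-0.025 0.01 0 0" --pt "-0.033 0.015 0 0" --pt "-0.041 0.019 0 0" --pt "-0.048 0.024 0 0" --pt "-0.055 0.03 0 0" --pt "-0.062 0.035 0 0" --pt "-0.075 0.048 0 0" --pt "-0.086 0.062 0 0" --pt "-0.086 0.062 0 0"

```text
clock: 4.85
position: [0.4709, 0.0205, 0.1282]
ee_rot: [2.263, 2.178, -0.007]
force: [-8.0, -8.0, 16.2]
width: 0.111
gripper_force: 45.0
```

```bash
python3 - <<'E'
from h import *
s=st(); grab('top','top1')
exec(open('door.py').read().split('s=st()')[0]) 
im=load('top1');P=cloud(im);m=(abs(P[...,2]-.157)<.012)&(P[...,1]<.15)&(P[...,1]>-.1)&(P[...,0]>.3)&(P[...,0]<.65)
E
python3 door.py | head -3
```

```text
{'clock': 4.85, 'position': [0.4709, 0.0205, 0.1282], 'ee_rot': [2.2628, 2.1775, -0.0069], 'force': [-8.0178, -7.96, 16.165], 'width': 0.111, 'gripper_force': 45.0069, 'joints': [0.3235, 0.3953, -0.6138, 2.0291, 0.3151, 0.8123, -0.5128]}
{'clock': 4.9, 'position': [0.4704, 0.0209, 0.1283], 'ee_rot': [2.2625, 2.1783, -0.0072], 'force': [-7.9218, -7.8026, 16.0645], 'width': 0.11, 'gripper_force': 45.0073, 'joints': [0.3232, 0.3949, -0.6144, 2.0298, 0.3148, 0.8123, -0.5131]}
radius 0.18186031982188028
0.1 [0.485 0.01 ] [-0.01   0.015  0.   ]
```

View pics/top1.png

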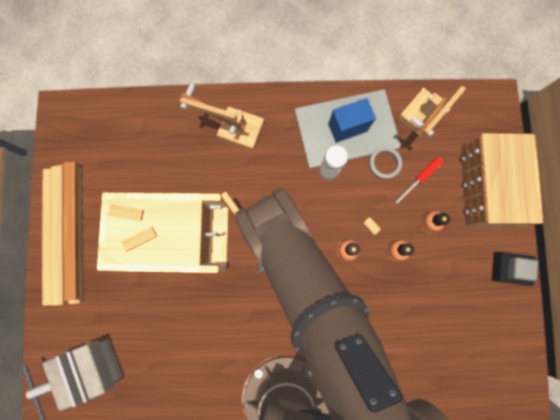

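```bash
python3 door.py | tail -16
```

```text
0.2 [0.501 0.001] [-0.019  0.031 -0.   ]
0.3 [ 0.517 -0.007] [-0.026  0.048 -0.   ]
0.4 [ 0.535 -0.012] [-0.031  0.065 -0.   ]
0.5 [ 0.552 -0.016] [-0.034  0.083 -0.   ]
0.6 [ 0.57  -0.019] [-0.036  0.101 -0.   ]
0.7 [ 0.588 -0.019] [-0.036  0.12  -0.   ]
0.8 [ 0.607 -0.018] [-0.034  0.138 -0.   ]
0.9 [ 0.625 -0.015] [-0.03   0.155 -0.   ]
1.0 [ 0.642 -0.01 ] [-0.024  0.173 -0.   ]
1.1 [ 0.659 -0.003] [-0.017  0.189 -0.   ]
1.2 [0.675 0.005] [-0.008  0.205 -0.   ]
1.3 [0.69  0.015] [ 0.002  0.22  -0.001]
1.4 [0.705 0.026] [ 0.014  0.234 -0.001]
1.5 [0.718 0.039] [ 0.027  0.246 -0.001]
1.6 [0.729 0.053] [ 0.041  0.258 -0.001]
1.7 [0.74  0.068] [ 0.057  0.267 -0.001]
```

Call:
jog_arm --pt "-0.01 0.015 0 0" --pt "-0.019 0.031 0 0" --pt "-0.026 0.048 0 0" --pt "-0.031 0.065 0 0" --pt "-0.034 0.083 0 0" --pt "-0.036 0.101 0 0" --pt "-0.036 0.12 0 0" --pt "-0.034 0.138 0 0" --pt "-0.03 0.155 0 0" --pt "-0.024 0.173 0 0" --pt "-0.017 0.189 0 0" --pt "-0.017 0.189 0 0" --pt "-0.017 0.189 0 0"

```text
clock: 6.52
position: [0.6602, -0.0012, 0.1284]
ee_rot: [2.26, 2.179, -0.0]
force: [2.7, -3.8, 4.5]
width: 0.108
gripper_force: 45.0
```

Call:
jog_arm --pt "0 0 0 0" --pt "0 0 0 0" --pt "0 0 0 0" --hand 0.024

```text
clock: 6.9
position: [0.659, 0.0009, 0.1279]
ee_rot: [-2.259, -2.182, 0.001]
force: [-0.2, 0.0, 0.1]
width: 0.258
gripper_force: 0.0
```

Call:
jog_arm --pt "0 0 -0.03 0" --pt "0 0 -0.07 0" --pt "0 0 -0.09 0" --pt "0 0 -0.09 0"

```text
clock: 7.4
position: [0.6602, 0.0012, 0.2198]
ee_rot: [2.258, 2.181, 0.004]
force: [0.8, 0.6, 0.0]
width: 0.258
gripper_force: 0.0
```

Run:
```python
from h import *
im=grab('top','top2'); P=cloud(im); rel((.484,.180,.21),(.484,.180,.127))
q=P[(P[...,2]>.143)&(P[...,2]<.168)&(P[...,1]<.155)&(P[...,1]>-.09)&(P[...,0]>.53)&(P[...,0]<.68)]
f=np.polyfit(q[:,1],q[:,0],1); print(len(q),f, q.min(0),q.max(0))
```

```text
{'clock': 7.45, 'position': [0.6595, 0.0008, 0.2183], 'ee_rot': [2.2596, 2.182, 0.0007], 'force': [-0.6582, 0.2265, -0.6866], 'width': 0.2599, 'gripper_force': 0.0, 'joints': [0.2722, 0.5727, -0.5675, 1.4698, 0.3192, 1.1913, -0.3762]}
tool x az 88.0
(0.484, 0.18, 0.21) -> [ 0.1729 -0.1816  0.0082]
(0.484, 0.18, 0.127) -> [ 0.1729 -0.1817  0.0912]
274 [-0.14417899  0.61305628] [0.58504882 0.0453473  0.14354048] [0.61372836 0.15483676 0.1679655 ]
```

View pics/top2.png

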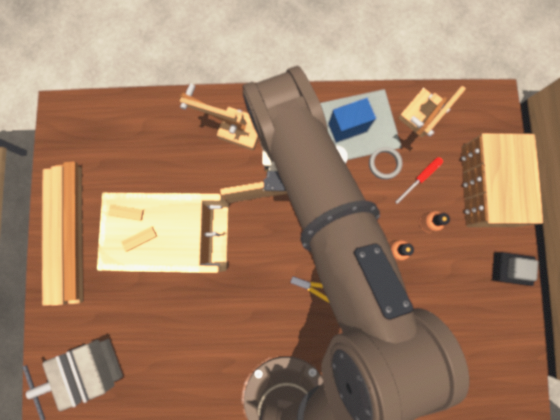

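Call:
jog_arm --pt "0.04 -0.045 0 0" --pt "0.08 -0.09 0 0" --pt "0.12 -0.135 0 0" --pt "0.173 -0.182 0 0" --pt "0.173 -0.182 0.02 0" --pt "0.173 -0.182 0.05 0" --pt "0.173 -0.182 0.05 0" --hand 0.045

```text
clock: 8.32
position: [0.4816, 0.1788, 0.1655]
ee_rot: [-2.258, -2.181, 0.009]
force: [-0.3, -0.5, -0.7]
width: 0.489
gripper_force: 0.0
```

```bash
python3 -c "
from h import *
rel((.484,.180,.127))"
```

```text
{'clock': 8.325, 'position': [0.4816, 0.1788, 0.1655], 'ee_rot': [-2.2577, -2.1813, 0.0086], 'force': [-0.2689, -0.4906, -0.7106], 'width': 0.4892, 'gripper_force': 0.0, 'joints': [0.0307, 0.4159, -0.645, 1.8879, 0.3034, 0.9427, -0.7898]}
tool x az 88.03
(0.484, 0.18, 0.127) -> [0.0013 0.0026 0.0385]
```

Call:
jog_arm --pt "0.001 0.002 0.015 0" --pt "0.001 0.002 0.0385 0" --pt "0.001 0.002 0.0385 0" --pt "0.001 0.002 0.0385 0"

```text
clock: 8.82
position: [0.4861, 0.1811, 0.1303]
ee_rot: [2.26, 2.182, 0.001]
force: [0.4, -0.8, 0.8]
width: 0.49
gripper_force: 0.0
```

Call:
jog_arm --pt "0 0 0 0" --pt "0 0 0 0" --pt "0 0 0 0" --pt "0 0 0 0" --pt "0 0 0 0" --hand 0.0 --newtons 50

```text
clock: 9.45
position: [0.4835, 0.1809, 0.1297]
ee_rot: [-2.258, -2.182, 0.005]
force: [-8.9, -0.2, 8.1]
width: 0.109
gripper_force: 50.0
```

Call:
jog_arm --pt "-0.01 0 0 0" --pt "-0.025 0 0 0" --pt "-0.045 0 0 0" --pt "-0.06 0 0 0" --pt "-0.06 0 0 0"

```text
clock: 10.07
position: [0.4811, 0.1195, 0.1296]
ee_rot: [-2.26, -2.18, 0.007]
force: [-9.9, -0.9, 9.3]
width: 0.107
gripper_force: 50.0
```

Call:
jog_arm --pt "-0.02 0 0 0" --pt "-0.045 0 0 0" --pt "-0.07 0 0 0" --pt "-0.095 0 0 0" --pt "-0.12 0 0 0" --pt "-0.145 0 0 0" --pt "-0.17 0 0 0" --pt "-0.19 0 0 0" --pt "-0.21 0 0 0" --pt "-0.22 0 0 0" --pt "-0.227 0 0 0" --pt "-0.227 0 0 0" --pt "-0.227 0 0 0"

```text
clock: 11.7
position: [0.4723, -0.104, 0.1296]
ee_rot: [-2.255, -2.18, 0.006]
force: [-13.8, 7.3, 13.6]
width: 0.106
gripper_force: 50.0
```

Call:
jog_arm --pt "0 0 0 0" --pt "0 0 0 0" --pt "0 0 0 0" --hand 0.05

```text
clock: 12.08
position: [0.476, -0.1062, 0.1298]
ee_rot: [2.26, 2.181, 0.0]
force: [-0.7, -0.5, 0.1]
width: 0.383
gripper_force: 0.0
```

Call:
jog_arm --pt "0 0 -0.04 0" --pt "0 0 -0.1 0" --pt "-0.06 0.02 -0.13 0" --pt "-0.12 0 -0.13 0" --pt "-0.18 -0.02 -0.13 0" --pt "-0.24 -0.02 -0.13 0" --pt "-0.3 -0.02 -0.13 0" --pt "-0.36 -0.02 -0.13 0" --pt "-0.42 -0.02 -0.13 0" --pt "-0.42 -0.02 -0.13 0"

```text
clock: 13.32
position: [0.4378, -0.5309, 0.2578]
ee_rot: [-2.268, -2.173, 0.004]
force: [0.3, 0.7, -0.1]
width: 0.547
gripper_force: 0.0
```

Run:
```python
from h import *
st()
T=grab('top','top3');S=grab('side','side3')
a=cv2.imread('pics/top3.png')[150:290,190:390];b=cv2.imread('pics/side3.png')[110:250,180:380]
cv2.imwrite('pics/c3.png',cv2.resize(np.hstack([a,b]),None,fx=2,fy=2,interpolation=cv2.INTER_CUBIC))
```

```text
{'clock': 13.325, 'position': [0.4378, -0.5309, 0.2578], 'ee_rot': [-2.2679, -2.1729, 0.0037], 'force': [0.3242, 0.6933, -0.1142], 'width': 0.5471, 'gripper_force': 0.0, 'joints': [1.0739, 0.5727, -0.4587, 1.3387, 0.2548, 1.2887, 0.5651]}
```

View pics/c3.png

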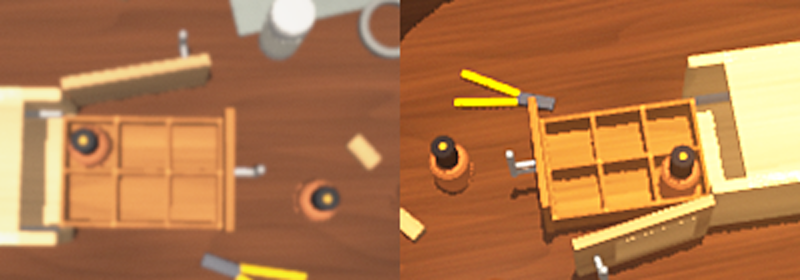

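Run:
```python
from h import *
T=load('top3');S=load('side3')
print(tri(T,(273.8,235.3),S,(278.8,191.3)),tri(T,(247.8,235.8),S,(305.8,188.8)))
for im in(T,S):
    P=cloud(im)
    for x0,x1,y0,y1 in((.42,.46,-.045,-.005),(.42,.46,.03,.07),(.42,.46,.105,.145),(.50,.54,-.03,0)):
        q=P[(P[...,0]>x0)&(P[...,0]<x1)&(P[...,1]>y0)&(P[...,1]<y1)]; print('z pct',np.percentile(q[:,2],[10,30,50,90]).round(4),len(q))
    # wall tops
    lo=(.38,-.1);m=(P[...,2]>.055)&(P[...,2]<.085)&(P[...,0]>.385)&(P[...,0]<.575)&(P[...,1]>-.1)&(P[...,1]<.17)
    q=P[m]; print('wall z',np.percentile(q[:,2],[10,50,90]),'ext',np.percentile(q[:,:2],[1,99],axis=0).round(4))
    h,e=np.histogram(q[(q[:,0]>.42)&(q[:,0]<.46)][:,1],bins=np.arange(-.1,.175,.004)); print([(round(a,3),n) for a,n in zip(e,h) if n>3])
    h,e=np.histogram(q[(q[:,1]>-.05)&(q[:,1]<0)][:,0],bins=np.arange(.38,.58,.004)); print([(round(a,3),n) for a,n in zip(e,h) if n>3])
    for c in((.428,-.196),(.423,-.346),(.506,-.4545),(.53,.125)):
        q=P[(P[...,2]>.114)&(np.hypot(P[...,0]-c[0],P[...,1]-c[1])<.05)&(P[...,2]<.16)]; print('head',len(q),len(q) and ((q.min(0)+q.max(0)).round(4)/2,np.median(q,0).round(4)))
```

```text
(array([0.4757, 0.0223, 0.0569]), np.float64(0.0011)) (array([0.4774, 0.1019, 0.0415]), np.float64(0.0036))
z pct [0.0216 0.023  0.0247 0.0272] 189
z pct [0.0216 0.023  0.0239 0.027 ] 180
z pct [0.0214 0.0229 0.024  0.0268] 170
z pct [0.0208 0.0228 0.024  0.0264] 130
wall z [0.06454437 0.06908516 0.07281229] ext [[ 0.3943 -0.0597]
 [ 0.5613  0.169 ]]
[(np.float64(-0.056), np.int64(16)), (np.float64(-0.052), np.int64(14)), (np.float64(0.02), np.int64(18)), (np.float64(0.024), np.int64(12)), (np.float64(0.096), np.int64(25)), (np.float64(0.1), np.int64(14))]
[(np.float64(0.392), np.int64(18)), (np.float64(0.396), np.int64(20)), (np.float64(0.4), np.int64(9)), (np.float64(0.468), np.int64(15)), (np.float64(0.472), np.int64(19)), (np.float64(0.544), np.int64(25)), (np.float64(0.548), np.int64(18))]
head 134 (array([ 0.42805, -0.19675,  0.1192 ]), array([ 0.4282, -0.1964,  0.1197]))
head 139 (array([ 0.4233 , -0.3463 ,  0.12015]), array([ 0.4232, -0.3459,  0.1201]))
head 127 (array([ 0.50635, -0.45515,  0.11905]), array([ 0.5059, -0.4551,  0.1199]))
head 149 (array([0.5148 , 0.1345 , 0.13
[... 439 characters left out ...]
0.096), np.int64(13)), (np.float64(0.1), np.int64(16))]
[(np.float64(0.396), np.int64(16)), (np.float64(0.4), np.int64(36)), (np.float64(0.404), np.int64(5)), (np.float64(0.472), np.int64(18)), (np.float64(0.476), np.int64(31)), (np.float64(0.48), np.int64(13)), (np.float64(0.548), np.int64(15)), (np.float64(0.552), np.int64(30)), (np.float64(0.556), np.int64(9))]
head 116 (array([ 0.4341 , -0.19535,  0.12135]), array([ 0.4341, -0.1961,  0.1192]))
head 112 (array([ 0.42835, -0.34625,  0.12055]), array([ 0.4288, -0.3456,  0.1191]))
head 123 (array([ 0.50995, -0.4544 ,  0.1201 ]), array([ 0.511 , -0.4544,  0.1196]))
head 155 (array([0.5196 , 0.13505, 0.1327 ]), array([0.5241, 0.1342, 0.1429]))
```

```bash
python3 -c "
from h import *
rel((.508,-.4545,.20),(.508,-.4545,.094),(.443,.137,.29))"
```

```text
{'clock': 13.425, 'position': [0.4407, -0.5254, 0.2589], 'ee_rot': [-2.2607, -2.18, -0.001], 'force': [0.5242, 0.5558, -0.3662], 'width': 0.547, 'gripper_force': 0.0, 'joints': [1.071, 0.5691, -0.4637, 1.3433, 0.2528, 1.2883, 0.5638]}
tool x az 87.92
(0.508, -0.4545, 0.2) -> [0.0733 0.0647 0.0589]
(0.508, -0.4545, 0.094) -> [0.0731 0.0648 0.1649]
(0.443, 0.137, 0.29) -> [ 0.6621 -0.0217 -0.0304]
```

Call:
jog_arm --pt "0.04 0.035 0.02 0" --pt "0.073 0.065 0.05 0" --pt "0.073 0.065 0.08 0" --pt "0.073 0.065 0.11 0" --pt "0.073 0.065 0.14 0" --pt "0.073 0.065 0.165 0" --pt "0.073 0.065 0.165 0" --pt "0.073 0.065 0.165 0" --hand 0.065

```text
clock: 14.42
position: [0.5094, -0.4538, 0.0962]
ee_rot: [2.258, 2.182, 0.001]
force: [0.4, -0.0, 0.9]
width: 0.704
gripper_force: 0.0
```

Call:
jog_arm --pt "0 0 0 0" --pt "0 0 0 0" --pt "0 0 0 0" --pt "0 0 0 0" --pt "0 0 0 0" --pt "0 0 -0.03 0" --pt "0 0 -0.08 0" --pt "0 0 -0.13 0" --pt "0 0 -0.17 0" --pt "0 0 -0.196 0" --pt "0 0 -0.196 0" --hand 0.02 --newtons 20

```text
clock: 15.8
position: [0.5093, -0.4547, 0.2928]
ee_rot: [2.257, 2.18, 0.001]
force: [0.2, 0.3, -0.9]
width: 0.388
gripper_force: 20.0
```

```bash
python3 -c "
from h import *
rel((.443,.137,.29),(.443,.137,.119))"
```

```text
{'clock': 15.8, 'position': [0.5093, -0.4547, 0.2928], 'ee_rot': [2.2574, 2.1795, 0.0009], 'force': [0.2215, 0.3384, -0.9333], 'width': 0.388, 'gripper_force': 19.9926, 'joints': [0.9337, 0.5443, -0.4787, 1.3035, 0.2476, 1.348, 0.426]}
tool x az 87.99
(0.443, 0.137, 0.29) -> [ 0.589  -0.087   0.0013]
(0.443, 0.137, 0.119) -> [ 0.5893 -0.0875  0.1723]
```

Call:
jog_arm --pt "0.05 -0.008 0 0" --pt "0.1 -0.016 0 0" --pt "0.15 -0.024 0 0" --pt "0.2 -0.032 0 0" --pt "0.25 -0.04 0 0" --pt "0.3 -0.046 0 0" --pt "0.35 -0.052 0 0" --pt "0.4 -0.06 0 0" --pt "0.45 -0.068 0 0" --pt "0.5 -0.075 0 0" --pt "0.55 -0.083 0 0" --pt "0.589 -0.087 0 0" --pt "0.589 -0.087 0 0" --pt "0.589 -0.087 0.03 0" --pt "0.589 -0.087 0.06 0" --pt "0.589 -0.087 0.09 0" --pt "0.589 -0.087 0.11 0" --pt "0.589 -0.087 0.11 0"

```text
clock: 18.05
position: [0.4408, 0.1356, 0.1787]
ee_rot: [-2.26, -2.18, 0.007]
force: [-0.3, -0.5, -0.4]
width: 0.388
gripper_force: 20.0
```

```bash
python3 -c "
from h import *
rel((.443,.137,.120))
im=grab('side','s4')
"
```

```text
{'clock': 18.05, 'position': [0.4408, 0.1356, 0.1787], 'ee_rot': [-2.2595, -2.1798, 0.0066], 'force': [-0.3257, -0.5323, -0.4114], 'width': 0.388, 'gripper_force': 19.9926, 'joints': [0.2014, 0.3383, -0.7626, 1.9845, 0.2882, 0.9329, -0.7438]}
tool x az 87.94
(0.443, 0.137, 0.12) -> [0.0016 0.0024 0.0587]
```

Call:
jog_arm --pt "0.001 0.001 0.02 0" --pt "0.001 0.001 0.04 0" --pt "0.001 0.001 0.052 0" --pt "0.001 0.001 0.058 0" --pt "0.001 0.001 0.058 0"

```text
clock: 18.73
position: [0.4433, 0.1383, 0.1229]
ee_rot: [2.26, 2.182, 0.0]
force: [0.3, 0.8, -0.2]
width: 0.389
gripper_force: 20.0
```

Call:
jog_arm --pt "0 0 0.002 0" --pt "0 0 0.003 0" --pt "0 0 0.003 0"

```text
clock: 19.1
position: [0.4432, 0.1383, 0.1198]
ee_rot: [2.26, 2.182, 0.0]
force: [-0.2, 0.1, -0.6]
width: 0.387
gripper_force: 20.0
```

Release gently, rise, and move back over the heads.

Call:
jog_arm --pt "0 0 0.001 0" --pt "0 0 0.001 0" --pt "0 0 0.001 0" --pt "0 0 -0.02 0" --pt "0 0 -0.06 0" --pt "0 0 -0.1 0" --pt "-0.05 0 -0.12 0" --pt "-0.1 0 -0.12 0" --pt "-0.15 0 -0.12 0" --pt "-0.2 0 -0.12 0" --pt "-0.25 0 -0.12 0" --pt "-0.3 0 -0.12 0" --pt "-0.35 0 -0.12 0" --pt "-0.4 0 -0.12 0" --pt "-0.45 0 -0.12 0" --pt "-0.45 0 -0.12 0" --hand 0.062

```text
clock: 21.1
position: [0.4261, -0.3157, 0.2391]
ee_rot: [-2.267, -2.175, 0.002]
force: [-0.0, 1.2, -0.4]
width: 0.678
gripper_force: 0.0
```

```bash
cat > look.py <<'E'
from h import *
import sys
k=sys.argv[1]
for n in('top','side'):
    im=grab(n,n+k); P=cloud(im)
    m=(P[...,2]>.112)&(P[...,2]<.152)&(P[...,0]>.3)&(P[...,0]<.56)&(P[...,1]<.19)&(P[...,1]>-.6)&(im['color'].max(2)<110)
    c,l,s,_=cv2.connectedComponentsWithStats(m.astype(np.uint8))
    for i in range(1,c):
        if s[i,4]>40: q=P[l==i]; print(n,s[i],np.median(q,0).round(3),'zmax',q[:,2].max().round(3))
a=cv2.imread(f'pics/top{k}.png')[150:290,190:470];b=cv2.imread(f'pics/side{k}.png')[110:250,100:380]
cv2.imwrite(f'pics/c{k}.png',cv2.resize(np.vstack([a,b]),None,fx=2,fy=2,interpolation=cv2.INTER_CUBIC))
E
python3 look.py 5; python3 -c "
from h import *
rel((.426,-.346,.096),(.43,-.196,.096))"
```

```text
top [225 215  14  12  82] [0.514 0.129 0.143] zmax 0.147
top [226 243  13  10  70] [0.441 0.128 0.144] zmax 0.15
top [400 243   8  13  78] [ 0.424 -0.339  0.12 ] zmax 0.124
top [347 244  13  11  85] [ 0.43  -0.193  0.12 ] zmax 0.127
side [310 159  12  15 126] [0.453 0.135 0.141] zmax 0.151
side [196 178  12  12  95] [ 0.436 -0.194  0.118] zmax 0.13
side [315 183  12  16 103] [0.528 0.133 0.141] zmax 0.149
{'clock': 21.2, 'position': [0.4272, -0.3113, 0.2394], 'ee_rot': [-2.2605, -2.1806, -0.0006], 'force': [0.6566, 0.5933, 0.3836], 'width': 0.6736, 'gripper_force': 0.0, 'joints': [0.9593, 0.3358, -0.5573, 1.7691, 0.1968, 1.0931, 0.2999]}
tool x az 87.94
(0.426, -0.346, 0.096) -> [-3.490e-02  1.000e-04  1.434e-01]
(0.43, -0.196, 0.096) -> [ 0.1152 -0.0013  0.1435]
```

View pics/c5.png

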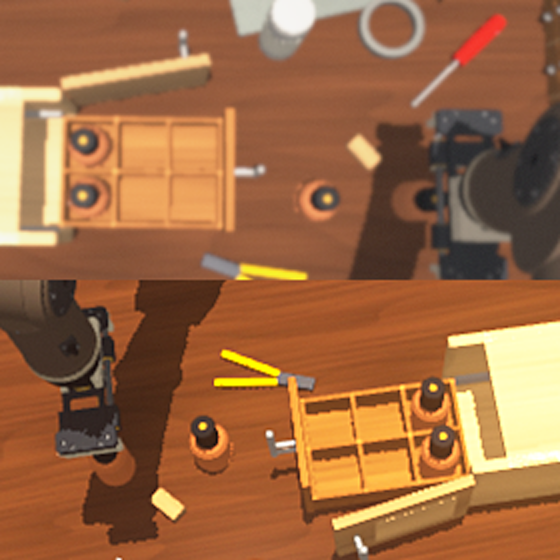

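Call:
jog_arm --pt "-0.035 0 0 0" --pt "-0.035 0 0 0" --pt "-0.035 0 0.04 0" --pt "-0.035 0 0.08 0" --pt "-0.035 0 0.115 0" --pt "-0.035 0 0.143 0" --pt "-0.035 0 0.143 0" --pt "-0.035 0 0.143 0"

```text
clock: 22.2
position: [0.4271, -0.3457, 0.098]
ee_rot: [2.258, 2.183, 0.001]
force: [0.7, 0.7, 1.0]
width: 0.675
gripper_force: 0.0
```

Call:
jog_arm --pt "0 0 0 0" --pt "0 0 0 0" --pt "0 0 0 0" --pt "0 0 0 0" --pt "0 0 0 0" --pt "0 0 -0.03 0" --pt "0 0 -0.08 0" --pt "0 0 -0.13 0" --pt "0 0 -0.17 0" --pt "0 0 -0.196 0" --pt "0 0 -0.196 0" --pt "0 0 -0.196 0" --hand 0.02

```text
clock: 23.7
position: [0.4254, -0.3461, 0.2913]
ee_rot: [-2.259, -2.181, 0.001]
force: [-1.0, -0.5, -1.9]
width: 0.386
gripper_force: 20.0
```

```bash
python3 -c "
from h import *
rel((.441,.061,.29),(.441,.061,.120))"
```

```text
{'clock': 23.7, 'position': [0.4254, -0.3461, 0.2913], 'ee_rot': [-2.2587, -2.1806, 0.0008], 'force': [-1.0434, -0.4662, -1.8933], 'width': 0.3862, 'gripper_force': 19.9978, 'joints': [1.0027, 0.327, -0.5517, 1.6449, 0.1799, 1.2229, 0.3776]}
tool x az 87.99
(0.441, 0.061, 0.29) -> [0.4074 0.0012 0.0017]
(0.441, 0.061, 0.12) -> [0.4072 0.0016 0.1717]
```

Call:
jog_arm --pt "0.05 0 0 0" --pt "0.1 0 0 0" --pt "0.15 0 0 0" --pt "0.2 0 0 0" --pt "0.25 0 0 0" --pt "0.3 0 0 0" --pt "0.35 0.001 0 0" --pt "0.39 0.001 0 0" --pt "0.407 0.001 0 0" --pt "0.407 0.001 0 0" --pt "0.407 0.001 0.03 0" --pt "0.407 0.001 0.06 0" --pt "0.407 0.001 0.09 0" --pt "0.407 0.001 0.11 0" --pt "0.407 0.001 0.11 0"

```text
clock: 25.58
position: [0.44, 0.0587, 0.181]
ee_rot: [-2.26, -2.179, 0.006]
force: [0.4, -0.0, -1.2]
width: 0.388
gripper_force: 20.0
```

```bash
python3 -c "
from h import *
rel((.441,.061,.120))"
```

```text
{'clock': 25.575, 'position': [0.44, 0.0587, 0.181], 'ee_rot': [-2.2596, -2.179, 0.0056], 'force': [0.4302, -0.0391, -1.2259], 'width': 0.3875, 'gripper_force': 19.9975, 'joints': [0.3947, 0.3098, -0.7847, 2.0177, 0.2722, 0.9237, -0.5696]}
tool x az 87.92
(0.441, 0.061, 0.12) -> [0.0024 0.0011 0.061 ]
```

Call:
jog_arm --pt "0.001 0.001 0.02 0" --pt "0.001 0.001 0.04 0" --pt "0.001 0.001 0.055 0" --pt "0.001 0.001 0.061 0" --pt "0.001 0.001 0.061 0" --pt "0.001 0.001 0.061 0"

```text
clock: 26.32
position: [0.4428, 0.0614, 0.1222]
ee_rot: [2.26, 2.182, 0.001]
force: [0.6, 0.3, -1.9]
width: 0.387
gripper_force: 20.0
```

Call:
jog_arm --pt "0 0 0.001 0" --pt "0 0 0.001 0" --pt "0 0 0.001 0" --pt "0 0 -0.02 0" --pt "0 0 -0.06 0" --pt "0 0 -0.1 0" --pt "-0.05 0 -0.12 0" --pt "-0.1 0 -0.12 0" --pt "-0.15 0 -0.12 0" --pt "-0.2 0 -0.12 0" --pt "-0.25 0 -0.12 0" --pt "-0.3 0 -0.12 0" --pt "-0.35 0 -0.12 0" --pt "-0.4 0 -0.12 0" --pt "-0.4 0 -0.12 0" --hand 0.062

```text
clock: 28.2
position: [0.427, -0.3428, 0.241]
ee_rot: [-2.267, -2.175, 0.002]
force: [0.5, 1.2, -0.1]
width: 0.674
gripper_force: 0.0
```

```bash
python3 look.py 6; python3 -c "
from h import *
rel((.432,-.196,.096))"
```

```text
top [225 215  14  12  86] [0.514 0.13  0.144] zmax 0.148
top [226 243  13  10  72] [0.441 0.128 0.143] zmax 0.148
top [255 242  11  11  50] [0.441 0.053 0.144] zmax 0.149
top [347 244  13  11  85] [ 0.43  -0.193  0.12 ] zmax 0.123
side [310 159  13  16 131] [0.454 0.135 0.141] zmax 0.151
side [284 163  12  15 131] [0.453 0.06  0.143] zmax 0.151
side [196 178  12  13  96] [ 0.436 -0.195  0.118] zmax 0.126
side [315 183  13  15 109] [0.528 0.132 0.141] zmax 0.151
{'clock': 28.3, 'position': [0.4283, -0.3383, 0.2414], 'ee_rot': [-2.2604, -2.1807, -0.0008], 'force': [-0.1102, 0.0234, -0.3742], 'width': 0.6737, 'gripper_force': 0.0, 'joints': [1.0223, 0.3716, -0.602, 1.7242, 0.2299, 1.1178, 0.3148]}
tool x az 87.94
(0.432, -0.196, 0.096) -> [ 0.1422 -0.0014  0.1456]
```

View pics/c6.png

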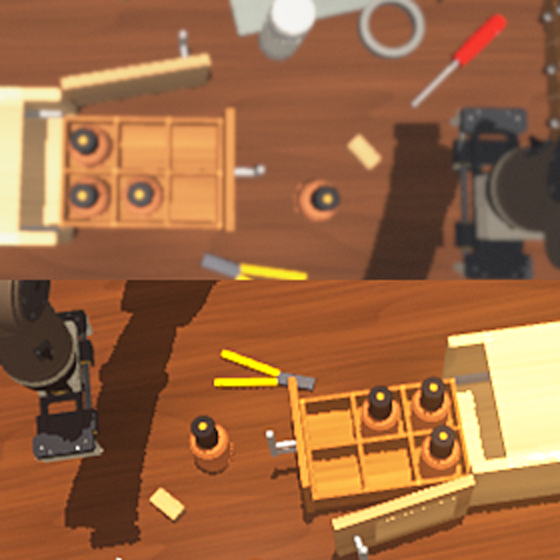

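Call:
jog_arm --pt "0.05 0 0 0" --pt "0.1 -0.001 0 0" --pt "0.142 -0.001 0 0" --pt "0.142 -0.001 0 0" --pt "0.142 -0.001 0.04 0" --pt "0.142 -0.001 0.08 0" --pt "0.142 -0.001 0.115 0" --pt "0.142 -0.001 0.144 0" --pt "0.142 -0.001 0.144 0" --pt "0.142 -0.001 0.144 0"

```text
clock: 29.55
position: [0.4331, -0.1964, 0.0987]
ee_rot: [2.259, 2.182, 0.001]
force: [0.0, 0.9, 0.7]
width: 0.672
gripper_force: 0.0
```

Call:
jog_arm --pt "0 0 0 0" --pt "0 0 0 0" --pt "0 0 0 0" --pt "0 0 0 0" --pt "0 0 0 0" --pt "0 0 -0.03 0" --pt "0 0 -0.08 0" --pt "0 0 -0.13 0" --pt "0 0 -0.17 0" --pt "0 0 -0.196 0" --pt "0 0 -0.196 0" --pt "0 0 -0.196 0" --hand 0.02

```text
clock: 31.05
position: [0.4318, -0.1964, 0.2927]
ee_rot: [-2.259, -2.181, 0.001]
force: [-0.7, -1.3, -1.3]
width: 0.39
gripper_force: 20.0
```

```bash
python3 -c "
from h import *
rel((.438,-.015,.29),(.438,-.015,.120))"
```

```text
{'clock': 31.05, 'position': [0.4318, -0.1964, 0.2927], 'ee_rot': [-2.2592, -2.1812, 0.0011], 'force': [-0.6617, -1.3485, -1.2784], 'width': 0.3905, 'gripper_force': 19.9745, 'joints': [0.9024, 0.2159, -0.6949, 1.7972, 0.1486, 1.1828, 0.1271]}
tool x az 87.99
(0.438, -0.015, 0.29) -> [ 0.1815 -0.0002  0.0027]
(0.438, -0.015, 0.12) -> [0.1815 0.     0.1727]
```

Call:
jog_arm --pt "0.05 0 0 0" --pt "0.1 0 0 0" --pt "0.15 0 0 0" --pt "0.181 0 0 0" --pt "0.181 0 0 0" --pt "0.181 0 0.03 0" --pt "0.181 0 0.06 0" --pt "0.181 0 0.09 0" --pt "0.181 0 0.11 0" --pt "0.181 0 0.11 0" --pt "0.181 0 0.11 0"

```text
clock: 32.42
position: [0.4389, -0.016, 0.184]
ee_rot: [-2.26, -2.181, 0.0]
force: [-0.3, -0.2, -0.1]
width: 0.389
gripper_force: 20.0
```

```bash
python3 -c "
from h import *
rel((.438,-.015,.121))"
```

```text
{'clock': 32.425, 'position': [0.4389, -0.016, 0.184], 'ee_rot': [-2.2604, -2.1815, 0.0001], 'force': [-0.2542, -0.1604, -0.0789], 'width': 0.389, 'gripper_force': 19.9747, 'joints': [0.5719, 0.2949, -0.7888, 2.0268, 0.2618, 0.9209, -0.3911]}
tool x az 87.96
(0.438, -0.015, 0.121) -> [ 0.0009 -0.0009  0.063 ]
```

Call:
jog_arm --pt "0 0 0.02 0" --pt "0 0 0.04 0" --pt "0 0 0.055 0" --pt "0 0 0.062 0" --pt "0 0 0.062 0" --pt "0 0 0.062 0"

```text
clock: 33.17
position: [0.4392, -0.0156, 0.1221]
ee_rot: [2.26, 2.182, 0.001]
force: [0.2, 1.1, -0.9]
width: 0.388
gripper_force: 20.0
```

Call:
jog_arm --pt "0 0 0.001 0" --pt "0 0 0.001 0" --pt "0 0 0.001 0" --pt "0 0 -0.02 0" --pt "0 0 -0.06 0" --pt "0 0 -0.1 0" --pt "-0.05 0 -0.12 0" --pt "-0.1 0 -0.12 0" --pt "-0.15 0 -0.12 0" --pt "-0.2 0 -0.12 0" --pt "-0.25 0 -0.12 0" --pt "-0.3 0 -0.12 0" --pt "-0.35 0 -0.12 0" --pt "-0.35 0 -0.12 0" --hand 0.062

```text
clock: 34.92
position: [0.4249, -0.3699, 0.2409]
ee_rot: [-2.267, -2.174, 0.002]
force: [0.1, 1.1, -0.4]
width: 0.676
gripper_force: 0.0
```

```bash
python3 look.py 7; python3 -c "
from h import *
rel((.4755,-.1055,.129))"
```

```text
top [225 215  14  12  81] [0.514 0.13  0.143] zmax 0.147
top [226 243  13  10  72] [0.442 0.128 0.143] zmax 0.146
top [255 242  11  11  50] [0.442 0.053 0.144] zmax 0.147
top [283 243  10  10  45] [ 0.435 -0.015  0.144] zmax 0.147
side [310 159  13  15 129] [0.453 0.136 0.142] zmax 0.151
side [284 163  12  16 134] [0.453 0.06  0.142] zmax 0.15
side [257 166  13  16 137] [ 0.448 -0.015  0.141] zmax 0.15
side [315 183  12  15 106] [0.527 0.133 0.141] zmax 0.151
{'clock': 35.025, 'position': [0.4264, -0.3653, 0.2414], 'ee_rot': [-2.2604, -2.1806, -0.0009], 'force': [0.2038, 0.4352, -0.3912], 'width': 0.6729, 'gripper_force': 0.0, 'joints': [1.0732, 0.4042, -0.6299, 1.6858, 0.2573, 1.1365, 0.3364]}
tool x az 87.94
(0.4755, -0.1055, 0.129) -> [0.2612 0.0398 0.1126]
```

View pics/c7.png

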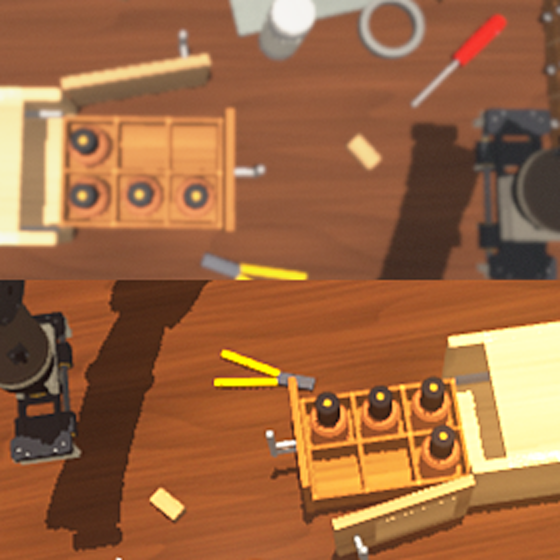

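Call:
jog_arm --pt "0.05 0.01 0 0" --pt "0.1 0.02 0 0" --pt "0.15 0.03 0 0" --pt "0.2 0.035 0 0" --pt "0.24 0.04 0.01 0" --pt "0.261 0.04 0.03 0" --pt "0.261 0.04 0.05 0" --pt "0.261 0.04 0.075 0" --pt "0.261 0.04 0.1 0" --pt "0.261 0.04 0.1125 0" --pt "0.261 0.04 0.1125 0" --pt "0.261 0.04 0.1125 0" --hand 0.045

```text
clock: 36.52
position: [0.4762, -0.1057, 0.1301]
ee_rot: [2.259, 2.182, 0.001]
force: [-0.4, -0.2, 0.2]
width: 0.487
gripper_force: 0.0
```

Call:
jog_arm --pt "0 0 0 0" --pt "0 0 0 0" --pt "0 0 0 0" --pt "0 0 0 0" --pt "0 0 0 0" --pt "0 0 0 0" --hand 0.0 --newtons 45

```text
clock: 37.28
position: [0.4722, -0.1061, 0.1288]
ee_rot: [-2.257, -2.179, 0.008]
force: [-13.0, 0.3, 11.9]
width: 0.105
gripper_force: 45.0
```

Call:
jog_arm --pt "0.01 -0.003 0 0" --pt "0.025 -0.003 0 0" --pt "0.045 -0.003 0 0" --pt "0.065 -0.003 0 0" --pt "0.085 -0.003 0 0" --pt "0.105 -0.003 0 0" --pt "0.125 -0.003 0 0" --pt "0.145 -0.003 0 0" --pt "0.165 -0.003 0 0" --pt "0.185 -0.003 0 0" --pt "0.205 -0.003 0 0" --pt "0.225 -0.003 0 0" --pt "0.245 -0.003 0 0" --pt "0.26 -0.003 0 0" --pt "0.27 -0.003 0 0" --pt "0.278 -0.003 0 0" --pt "0.284 -0.003 0 0" --pt "0.288 -0.003 0 0" --pt "0.288 -0.003 0 0" --pt "0.288 -0.003 0 0"

```text
clock: 39.78
position: [0.4833, 0.1786, 0.1289]
ee_rot: [2.26, 2.176, -0.006]
force: [4.2, -14.3, 2.4]
width: 0.108
gripper_force: 45.0
```

Call:
jog_arm --pt "0 0 0 0" --pt "0 0 0 0" --pt "0 0 0 0" --hand 0.035

```text
clock: 40.15
position: [0.4825, 0.183, 0.1294]
ee_rot: [-2.258, -2.183, -0.001]
force: [0.2, 0.1, 0.4]
width: 0.356
gripper_force: 0.0
```

Call:
jog_arm --pt "0 0 -0.03 0" --pt "0 0 -0.08 0" --pt "0 0 -0.09 0" --pt "-0.05 -0.03 -0.11 0" --pt "-0.1 -0.06 -0.11 0" --pt "-0.15 -0.06 -0.11 0" --pt "-0.2 -0.06 -0.11 0" --pt "-0.25 -0.06 -0.11 0" --pt "-0.3 -0.06 -0.11 0" --pt "-0.35 -0.06 -0.11 0" --pt "-0.35 -0.06 -0.11 0"

```text
clock: 41.52
position: [0.4096, -0.1692, 0.2383]
ee_rot: [-2.266, -2.175, 0.002]
force: [-0.1, 0.8, 0.5]
width: 0.383
gripper_force: 0.0
```

```bash
python3 look.py 8
python3 - <<'E'
from h import *
for n in('top','side'):
    P=cloud(load(n+'8')); q=P[(P[...,2]>.135)&(P[...,2]<.16)&(P[...,0]>.635)&(P[...,0]<.70)&(P[...,1]>-.06)&(P[...,1]<.06)]; print('bar',np.median(q,0) if len(q) else 0,len(q))
    q=P[(P[...,2]>.12)&(P[...,2]<.16)&(P[...,0]>.46)&(P[...,0]<.51)&(P[...,1]>.15)&(P[...,1]<.2)]; print('crate bar',np.median(q,0),len(q))
rel((.6595,.0008,.24),(.6595,.0008,.128))
E
```

```text
bar [ 0.65628853 -0.00435985  0.14870741] 18
crate bar [0.48027217 0.17987472 0.14963674] 20
bar [ 0.66267617 -0.0033674   0.14941839] 15
crate bar [0.48703064 0.18035062 0.14296051] 27
{'clock': 41.625, 'position': [0.4103, -0.1653, 0.2387], 'ee_rot': [-2.26, -2.1806, -0.0001], 'force': [-0.0145, 0.5508, -0.2474], 'width': 0.3806, 'gripper_force': 0.0, 'joints': [0.797, 0.1949, -0.6124, 1.9525, 0.1291, 1.0335, 0.0914]}
tool x az 87.95
(0.6595, 0.0008, 0.24) -> [ 0.1749  0.2431 -0.0013]
(0.6595, 0.0008, 0.128) -> [0.1748 0.2432 0.1107]
```

View pics/c8.png

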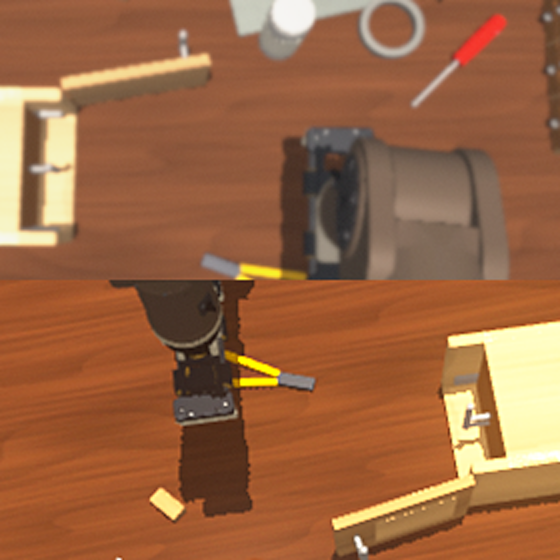

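Call:
jog_arm --pt "0.03 0.045 0 0" --pt "0.06 0.09 0 0" --pt "0.09 0.13 0 0" --pt "0.12 0.17 0 0" --pt "0.15 0.21 0 0" --pt "0.173 0.243 0 0" --pt "0.173 0.243 0 0" --pt "0.173 0.243 0.03 0" --pt "0.173 0.243 0.055 0" --pt "0.173 0.243 0.055 0" --pt "0.173 0.243 0.055 0" --hand 0.023

```text
clock: 43.0
position: [0.6595, -0.0008, 0.1854]
ee_rot: [2.259, 2.182, 0.001]
force: [-0.2, -0.2, 1.0]
width: 0.254
gripper_force: 0.0
```

```bash
python3 -c "
from h import *
rel((.6593,-.001,.129))"
```

```text
{'clock': 43.0, 'position': [0.6595, -0.0008, 0.1854], 'ee_rot': [2.2591, 2.1824, 0.0015], 'force': [-0.218, -0.1895, 0.9792], 'width': 0.2536, 'gripper_force': 0.0, 'joints': [0.2877, 0.6056, -0.5877, 1.509, 0.3557, 1.1341, -0.4035]}
tool x az 88.02
(0.6593, -0.001, 0.129) -> [-0.0003 -0.0002  0.0564]
```

Call:
jog_arm --pt "0 0 0.015 0" --pt "0 0 0.03 0" --pt "0 0 0.045 0" --pt "0 0 0.056 0" --pt "0 0 0.056 0" --pt "0 0 0.056 0"

```text
clock: 43.75
position: [0.6597, -0.0012, 0.1285]
ee_rot: [2.26, 2.182, 0.001]
force: [0.5, -0.3, 0.5]
width: 0.251
gripper_force: 0.0
```

Call:
jog_arm --pt "0 0 0 0" --pt "0 0 0 0" --pt "0 0 0 0" --pt "0 0 0 0" --hand 0.0

```text
clock: 44.25
position: [0.6597, -0.0014, 0.1287]
ee_rot: [2.26, 2.182, 0.001]
force: [0.0, -0.3, 4.6]
width: 0.111
gripper_force: 45.0
```

```bash
sed -i 's/np.arange(.1,1.75,.1)/-np.arange(.1,1.85,.1)/' door.py; python3 door.py
```

```text
{'clock': 44.25, 'position': [0.6597, -0.0014, 0.1287], 'ee_rot': [2.2597, 2.1816, 0.0009], 'force': [0.0476, -0.2779, 4.5564], 'width': 0.1112, 'gripper_force': 45.0009, 'joints': [0.2768, 0.6583, -0.5666, 1.5674, 0.3932, 1.0308, -0.4345]}
radius 0.18030217263038728
-0.1 [ 0.643 -0.008] [-0.007 -0.016 -0.   ]
-0.2 [ 0.626 -0.013] [-0.013 -0.034 -0.   ]
-0.3 [ 0.608 -0.016] [-0.017 -0.051 -0.   ]
-0.4 [ 0.59  -0.018] [-0.019 -0.069 -0.   ]
-0.5 [ 0.572 -0.017] [-0.019 -0.087 -0.   ]
-0.6 [ 0.554 -0.015] [-0.018 -0.105 -0.   ]
-0.7 [ 0.536 -0.011] [-0.014 -0.123 -0.   ]
-0.8 [ 0.519 -0.006] [-0.009 -0.14  -0.   ]
-0.9 [0.503 0.002] [-0.002 -0.157 -0.   ]
-1.0 [0.487 0.011] [ 0.006 -0.173 -0.   ]
-1.1 [0.473 0.021] [ 0.016 -0.188 -0.   ]
-1.2 [0.459 0.033] [ 0.027 -0.202 -0.   ]
-1.3 [0.447 0.046] [ 0.04  -0.215 -0.   ]
-1.4 [0.436 0.061] [ 0.054 -0.226 -0.   ]
-1.5 [0.426 0.076] [ 0.069 -0.236 -0.   ]
-1.6 [0.419 0.092] [ 0.085 -0.244 -0.   ]
-1.7 [0.412 0.109] [ 0.102 -0.251 -0.   ]
-1.8 [0.408 0.126] [ 0.119 -0.256 -0.   ]
```

Call:
jog_arm --pt "-0.007 -0.016 0 0" --pt "-0.013 -0.034 0 0" --pt "-0.017 -0.051 0 0" --pt "-0.019 -0.069 0 0" --pt "-0.019 -0.087 0 0" --pt "-0.018 -0.105 0 0" --pt "-0.014 -0.123 0 0" --pt "-0.009 -0.14 0 0" --pt "-0.002 -0.157 0 0" --pt "0.006 -0.173 0 0" --pt "0.016 -0.188 0 0" --pt "0.027 -0.202 0 0" --pt "0.04 -0.215 0 0" --pt "0.054 -0.226 0 0" --pt "0.069 -0.236 0 0" --pt "0.085 -0.244 0 0" --pt "0.095 -0.248 0 0" --pt "0.103 -0.251 0 0" --pt "0.11 -0.253 0 0" --pt "0.11 -0.253 0 0"

```text
clock: 46.75
position: [0.4102, 0.1179, 0.1281]
ee_rot: [-2.259, -2.183, 0.0]
force: [1.4, -1.2, -2.5]
width: 0.111
gripper_force: 45.0
```

Call:
jog_arm --pt "0.001 0 0 0" --pt "0.003 0 0 0" --pt "0.004 0 0 0" --pt "0.004 0 0 0"

```text
clock: 47.25
position: [0.4099, 0.1194, 0.128]
ee_rot: [2.261, 2.18, -0.005]
force: [-1.9, -8.5, 4.9]
width: 0.106
gripper_force: 45.0
```

Contact with the stop (−8.5 N). Release and back away.

Call:
jog_arm --pt "0 0 0 0" --pt "0 0 0 0" --pt "0 0 0 0" --hand 0.035

```text
clock: 47.62
position: [0.4107, 0.1218, 0.1283]
ee_rot: [-2.26, -2.183, -0.001]
force: [-0.0, 0.2, 0.6]
width: 0.362
gripper_force: 0.0
```

Call:
jog_arm --pt "0 0 -0.03 0" --pt "0 0 -0.08 0" --pt "0 0 -0.11 0" --pt "-0.05 0 -0.11 0" --pt "-0.1 0 -0.11 0" --pt "-0.15 0 -0.11 0" --pt "-0.2 0 -0.11 0" --pt "-0.25 0 -0.11 0" --pt "-0.3 0 -0.11 0" --pt "-0.3 0 -0.11 0"

```text
clock: 48.88
position: [0.3995, -0.1819, 0.238]
ee_rot: [2.266, 2.175, -0.001]
force: [-0.0, 1.0, -0.3]
width: 0.38
gripper_force: 0.0
```

```bash
python3 look.py 9
python3 - <<'E'
from h import *
for n in('top','side'):
    P=cloud(load(n+'9')); m=abs(P[...,2]-.165)<.012
    for x in(.41,.45,.50,.54,.57):
        q=np.sort(P[m&(abs(P[...,0]-x)<.005)&(P[...,1]>.05)&(P[...,1]<.195)][:,1]); print(x,q[0].round(4) if len(q) else 0)
    q=P[(P[...,2]>.12)&(P[...,2]<.16)&(P[...,0]>.46)&(P[...,0]<.51)&(P[...,1]>.166)&(P[...,1]<.2)]; print('crate bar',np.median(q,0),len(q))
E
```

```text
0.41 0.1164
0.45 0.1518
0.5 0.1494
0.54 0.1484
0.57 0.1465
crate bar [0.48045588 0.17985081 0.1509379 ] 19
0.41 0.1209
0.45 0.1531
0.5 0.1504
0.54 0.1486
0.57 0.1469
crate bar [0.48773312 0.18065302 0.14696227] 25
```

View pics/c9.png

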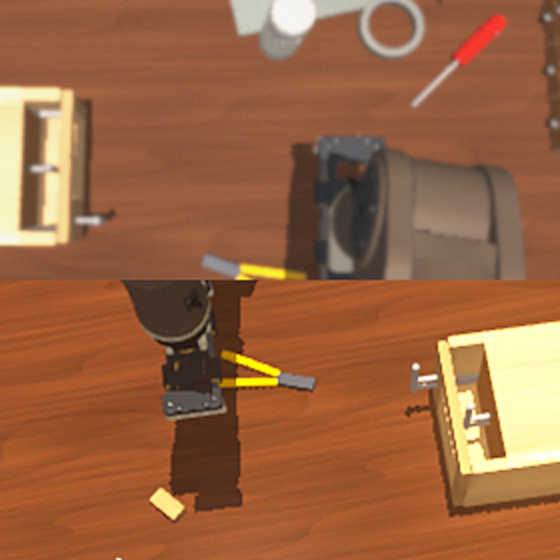

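```bash
python3 -c "
from cell import arm
print(arm.sign_off())"
```

```text
the job is handed in; nothing more can be done
None
```

The job is handed in, though the hand-in returned no verdict: all three loose lamp heads stand upright in cells 1, 3 and 5 beside the stored one, the last pictures show the crate home and the door shut, and the spray can was not touched.

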